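Put the pin hammer back on its tool mat, lifted at its balance point

ROBOT

A 6-joint arm with a two-finger parallel gripper is mounted at the origin on a cart in front of the work surface, level with it; the furniture and walls round the work are solid. World frame = base frame: x ahead of the robot, y to its left, z up, the work surface at z = 0. Lengths are in mm, angles in rad, forces in N, time in s.
With the tool pointing down it reaches from about 300 to 775 mm from the base axis. Payload 14.6 kg.
Tool frame: the origin (TCP) lies midway between the tips of the shut fingers; the grasp point (between the pads) lies grasp_offset behind it (grasp_offset is the distance from the TCP to the grasp point, in mm); z points along the fingers, y is the line along which they close (so a half turn about z gives the same grasp; the last joint's range is limited). The gripper opens to 94 mm and grips with 3 to 60 N. Pads are 16 mm wide; open, the fingers measure 119 mm over their backs; the gripper's body (75 mm by 177 mm) begins 78 mm behind the grasp point.
Start: joints at [1.273, 0.3, 1.521, -0, 1.321, -0.067], TCP at [125.814, 535.406, 205.446] pointing down, gripper open.
Joint ranges: [-3.03, 3.03], [-0.79, 2.21], [0.23, 2.52], [-1.04, 4.18], [0, 3.07], [-2.55, 2.55]. Speed limits (rad/s): [2.22, 2.22, 2.57, 3.14, 3.14, 3.14].

INTERFACE

Orientations are given as [roll, pitch, yaw] about the fixed x, y, z axes, in that order (R = Rz(yaw) Ry(pitch) Rx(roll)).
In Python, from cell import * gives the robot as it stands. The module is installed in compiled form; this text tells all that it offers.
- The arm moves only by the shell command python3 -m jog 'ROWS' [FORCE]. ROWS is JSON, a list of rows, each a list of 3 entries, a list of its own where there are three numbers: the finger opening in mm, from 0 to 94, then the shift along the tool's x, y, z in units of 50 mm (1.0 is 50 mm), then the turn about the tool's z in units of 180 degrees (1.0 is 180 degrees). In form: [[fingers, [dx, dy, dz], twist], ...]. A call has 1 to 20 rows; each row shifts and turns the commanded pose from where the row before left it, along the tool's axes as they then stand; what a row does not reach is not made up. A row lasts 1/10 s, in which the tool goes at most 50 mm and 8.59 degrees, less where a joint would pass 70% of its speed; a pose out of reach is approached as far as the arm can. A call with a number of a shift or a turn outside -1 to 1 is refused whole. A call with a gripper value outside its range is refused whole. The fingers move at their own pace and stop on an object; FORCE is the grip in N (left out, the last holds). Time passes only in rows, so rows that do not move let the fingers close. It gives the time, the measured TCP pose, the force, the opening and the grip force at its end, in the units of the state.
- read_state(): the state, without advancing time (a new reading comes with each control period).
- camera(name): name is "scene" or "side" or "wrist"; returns the picture (384x512x3 uint8, red, green, blue); there is no depth.
- calibration(name): a dict with "mtx" (3x3 intrinsics, pixels), "distortion" ([k1, k2, p1, p2, k3] as OpenCV has them; the pictures are not rectified), "cam_to_world" (4x4, takes a point from camera to world coordinates); the wrist camera has in their place "hand_eye" (4x4, takes a point from camera to tool coordinates, whose origin is the TCP and whose axes are the flange's). Camera axes: x right, y down, z forward; pixel columns grow to the right and rows downward; lengths in mm; the calibration is good to about 2 mm. A picture is of the moment at which its call begins: read the wrist's pose just before it. calibration takes no time and is no camera call.
- sign_off(): hands the job in; it is judged then, once.
Trained networks look in the newest picture that a camera, given by its name, has taken for a name from the list of things; names that differ only in an ending like _2 or _b are one class to them, and where a whole thing is asked for, a point or a joint stands for the part that bears it (a point fixed in the world has none). Each returns a list of dicts, best first, with "conf" (0 to 1); they miss things now and then, are a little off and sometimes report something else, mostly with a low value. They report only what shows in the picture. A call takes as long as a camera call.
- regions_of(camera, query): "pixels" (384x512 bool, what is visible of it) and "rect" ([centre column, centre row, width, height] in pixels, round what is visible of it).
The state is a dict: "clock": time; "joints": joint angles; "qd": joint speeds; "effort": joint torques, N m; "eef_pos": TCP position; "eef_rot": TCP orientation; "wrist_force": force on the tool from outside, world axes, zero at the start; "moment": the same for the moment, N m; "finger_gap": finger opening in mm; "finger_force": force on a finger pad.
Only numpy, scipy, OpenCV 4.12 (cv2) and the standard library are available. Lean on these libraries where they do the work, as an engineer would, in place of code of your own. Each camera call takes 0.05 s, during which the arm holds its last target. There are 200 camera calls.

TASK

Put the pin hammer back on its outline on the black tool mat. It is head-heavy, so take it by the handle at its balance point, close behind the steel head, and lift it clear of the table so that it hangs level. Then set it down on the yellow outline, head on head, without dropping it, and let go.

Things in the scene. Friction and masses are not known exactly. Their poses are not given: they have to be found in the camera images.
- hammer_balance (a point): Balance point of the pin hammer (about 0.23 kg, 265 mm long, flat on the table): inside the ash-wood handle (20 mm wide, 17 mm high), half-way up, 9 mm above the underside, 34 mm behind the head's rear face. Most weight is in the head: gripped nearer the handle's end, the head droops. y runs along the handle from head to free end, x across it, z up.
- hammer_head (a point): Middle of the hammer's grey steel head (90 mm across the handle, 20 mm along it, 20 mm high), 9 mm above the underside, 44 mm from the balance point along -y. Axes as hammer_balance.
- outline_balance (a point): Point of the flat yellow hammer outline over which the hammer's balance point belongs, on the upper face of the tool mat: fixed black rubber, 126 x 296 mm, 4 mm thick, flat on the table left of the hammer, no recess. y runs along the outline from head to handle end, x across, z up. (The toggle clamp standing right of the hammer is not used.)
- outline_head (a point): Middle of the outline's head, on the mat's upper face, 44 mm from outline_balance along -y; the middle of the hammer's head belongs over it. Axes as outline_balance.

How it is judged (in metres and radians):
On the way, in this order (a step that is already met when the one before it is completed fails the run):
1. the hammer is lifted: the fingers hold it within 35 mm of its balance point, its balance point and head are more than 50 mm above the table, and it is level within 12 degrees (horizontal distance between the grasp point and hammer_balance below 0.035 m and height (world z) of each of hammer_balance, hammer_head above 0.05 m and angle between hammer_balance's own z axis and vertical below 0.21 rad and distance between the grasp point and hammer_balance below 0.05 m), for 0.3 s.
2. it is lowered onto the outline while still between the fingers (z of hammer_balance in the frame of outline_balance below 0.025 m and horizontal distance between hammer_balance and outline_balance below 0.03 m and distance between the grasp point and hammer_balance below 0.05 m), for 0.05 s.
At the end, for the whole second after the job is handed in: The hammer lies flat and at rest on the mat, its balance point within 20 mm and the middle of its head within 25 mm (seen from above) of those of the yellow outline, released (horizontal distance between hammer_balance and outline_balance below 0.02 m and horizontal distance between hammer_head and outline_head below 0.025 m and z of hammer_balance in the frame of outline_balance below 0.018 m and angle between hammer_balance's own z axis and vertical below 0.17 rad and linear speed of hammer below 0.02 m/s); the robot touches nothing.
It also fails if it takes over 43 s, if anything falls off the work surface, if the arm or the gripper's body presses on something with over 40 N, if the wrist force passes 120 N, or if a joint passes its speed limit or range.

## Working session

There is one attempt and no reset: what is moved stays moved. The work goes in short steps, Python scripts to look and compute and a shell command to move; the robot and the scene stay as the last step left them, time stands still between calls to the robot, and variables do not carry over. Pictures are saved under pics/ and viewed, at most 10 in all, crops included, and the job is handed in when it is done.

```bash
mkdir -p pics
cat > h.py <<'E'
from cell import *
import numpy as np, cv2
from scipy.spatial.transform import Rotation as R
def cam(name):
    c=calibration(name)
    if 'cam_to_world' in c: T=np.array(c['cam_to_world'])
    else:
        s=read_state(); W=np.eye(4); W[:3,:3]=R.from_euler('xyz',s['eef_rot']).as_matrix(); W[:3,3]=s['eef_pos']
        T=W@np.array(c['hand_eye'])
    return np.array(c['mtx']),np.array(c['distortion']),T
def ray(name,uv,z,C=None):
    K,d,T=C or cam(name)
    p=cv2.undistortPoints(np.array(uv,float).reshape(-1,1,2),K,d).reshape(-1,2)
    v=np.c_[p,np.ones(len(p))]@T[:3,:3].T
    return T[:3,3]+v*((z-T[2,3])/v[:,2])[:,None]
def save(im,fn): cv2.imwrite('pics/'+fn,im[:,:,::-1])
E
python3 - <<'E'
from h import *
s=read_state();print(s); print(R.from_euler('xyz',s['eef_rot']).as_matrix().round(2))
for n in ['scene','wrist']:
    C=cam(n);im=camera(n);save(im,n+'0.png');print(n,C[2][:3,3])
    for q in ['hammer_balance','hammer_head','outline_balance','outline_head']:
        for r in regions_of(n,q)[:2]:
            print(n,q,round(r['conf'],2),np.round(r['rect']))
            px=np.argwhere(r['pixels'])[:,::-1]; w=ray(n,px,10,C)[:,:2]
            m=w.mean(0); print(m.round(), cv2.minAreaRect(w.astype(np.float32)))
E
python3 -c "
import cell;print(cell.read_state().get('grasp_offset'),[x for x in dir(cell) if 'off' in x])"
```

```text
{'clock': 0.0, 'joints': array([ 1.27340919e+00,  3.00461056e-01,  1.52161225e+00,  2.08516751e-05,
        1.32069470e+00, -6.66183153e-02]), 'qd': array([-4.09038492e-04,  9.26517440e-04, -1.77068567e-04,  9.53022670e-05,
       -2.03714082e-04, -5.42609628e-05]), 'effort': array([ 2.07966979e-03, -5.31811595e+01, -3.52735627e+01,  7.08703394e-02,
        2.43830297e-02, -8.64256549e-05]), 'eef_pos': array([125.72608446, 535.15537124, 204.87865442]), 'eef_rot': array([-3.14042125e+00, -9.83940955e-05,  2.91081860e+00]), 'wrist_force': array([ 0.2488721 , -0.454435  ,  0.03221082]), 'moment': array([-0.01218659, -0.0505449 , -0.04717436]), 'finger_force': 0.0, 'finger_gap': 93.65273104683584}
[[-0.97  0.23 -0.  ]
 [ 0.23  0.97 -0.  ]
 [ 0.   -0.   -1.  ]]
scene [ 135.97550467 -494.57696777  558.62440031]
scene hammer_balance 0.92 [249. 257. 142.  97.]
[468. -35.] ((465.62786865234375, -50.564170837402344), (276.2757873535156, 96.64205932617188), 17.158145904541016)
scene hammer_head 0.62 [247. 259. 141.  91.]
[466. -36.] ((464.4538269042969, -49.85333251953125), (273.1336669921875, 91.25901794433594), 16.61478042602539)
scene outline_balance 0.79 [200. 184. 132.  87.]
[500. 188.] ((500.39239501953125, 204.51727294921875), (126.25656127929688, 301.3841552734375), 3.7295353412628174)
scene outline_head 0.6 [200. 188. 130.  91.]
[499. 188.] ((500.39825439453125, 205.0181427001953), (126.03125, 300.4057922363281), 3.8668675422668457)
wrist [ 45.29324343 554.58132903 384.61618641]
None ['grasp_offset', 'sign_off']
```

Run:
```python
from h import *
import cell
print(cell.grasp_offset)
im=cv2.imread('pics/scene0.png')
cv2.imwrite('pics/s1.png',cv2.resize(im[120:330,120:400],(800,600),interpolation=cv2.INTER_CUBIC))
```

```text
18.8
```

View pics/s1.png

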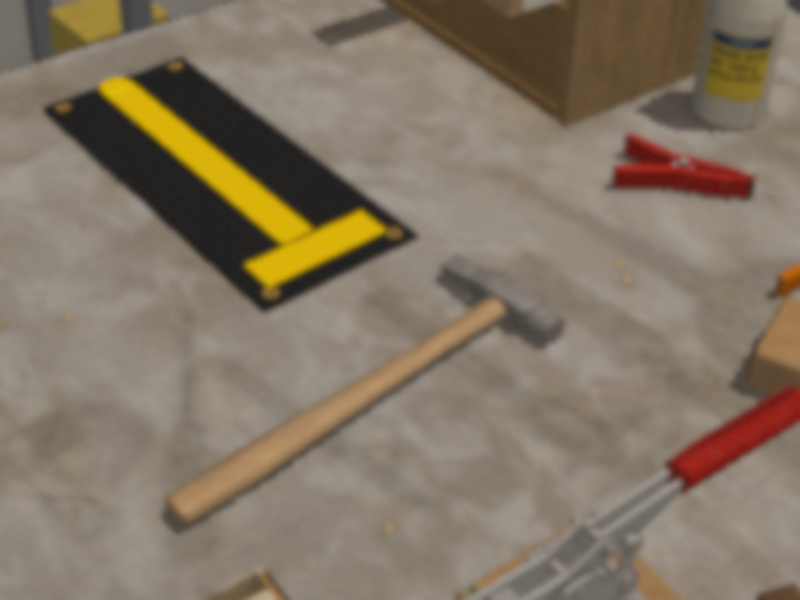

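The scene crop shows the yellow outline on the mat, with its head towards -y. The hammer is in the middle with its head away from the robot, and the clamp's red lever is to its right. Next I'll get precise positions from colour.

Run:
```python
from h import *
C=cam('scene'); im=cv2.imread('pics/scene0.png'); hsv=cv2.cvtColor(im,cv2.COLOR_BGR2HSV)
q=lambda u,v:[120+u/2.857,120+v/2.857]
# yellow outline
m=cv2.inRange(hsv,(20,150,120),(35,255,255)); n,l,st,_=cv2.connectedComponentsWithStats(m)
k=[i for i in range(1,n) if l[int(q(0,250)[1])-5:int(q(0,250)[1])+5,int(q(320,0)[0])-5:int(q(320,0)[0])+5].__eq__(i).any()]
w=ray('scene',np.argwhere(np.isin(l,k))[:,::-1],4,C)[:,:2]
print(k,len(w),'bbox',cv2.minAreaRect(w.astype(np.float32)))
cor=[q(243,265),q(270,288),q(388,230),q(362,210),q(118,78)]
print('outline corners',ray('scene',cor,4,C)[:,:2].round())
print('handle top pts',ray('scene',[q(497,308),q(345,398),q(180,500)],17,C)[:,:2].round())
print('head top ends',ray('scene',[q(450,268),q(550,325)],20,C)[:,:2].round())
print('clamp red @60',ray('scene',[q(680,475),q(800,390)],60,C)[:,:2].round())
s=camera('side');save(s,'side0.png')
C=cam('side');print(C[2][:3,3])
for qn in ['hammer_balance','outline_balance']:
  for r in regions_of('side',qn)[:1]:
    print(qn,r['conf'],np.round(r['rect']))
    w=ray('side',np.argwhere(r['pixels'])[:,::-1],10,C)[:,:2]; print(cv2.minAreaRect(w.astype(np.float32)))
```

```text
[4] 1546 bbox ((521.6280517578125, 216.85092163085938), (290.60272216796875, 99.21141052246094), 86.3487548828125)
outline corners [[464. 106.]
 [467.  77.]
 [563.  84.]
 [562. 112.]
 [501. 360.]]
handle top pts [[563. -30.]
 [444. -42.]
 [331. -56.]]
head top ends [[561.  14.]
 [577. -63.]]
clamp red @60 [[ 524. -216.]
 [ 620. -210.]]
[452.8281122  767.83467956 526.95211582]
hammer_balance 0.56 [280. 199.  99.  27.]
((457.3121032714844, -37.639625549316406), (261.2654724121094, 106.60765075683594), 8.432955741882324)
outline_balance 0.59 [253. 274.  76. 108.]
((505.57696533203125, 223.01638793945312), (127.14022064208984, 296.21868896484375), 3.107120990753174)
```

View pics/side0.png

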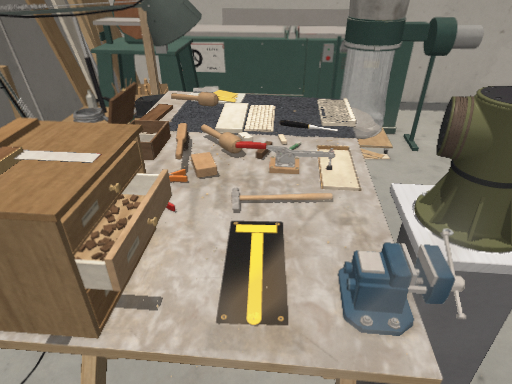

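The side view shows free table around the hammer and mat. The drawer cabinet is on the far side (+x), the vise is near the start side, and the clamp is well clear to the right. Moving above the hammer's balance point (~525,-29), lifting first.

```bash
python3 -m jog '[[94,[0,0,-0.5],-0.037],[94,[0,0,-0.5],-0.037],[94,[0,0,-0.5],-0.036],[94,[-0.39,-0.7,0],0],[94,[-0.39,-0.7,0],0],[94,[-0.39,-0.7,0],0],[94,[-0.39,-0.7,0],0],[94,[-0.39,-0.7,0],0],[94,[-0.39,-0.7,0],0],[94,[-0.39,-0.7,0],0],[94,[-0.39,-0.7,0],0],[94,[-0.39,-0.7,0],0],[94,[-0.39,-0.7,0],0],[94,[-0.39,-0.7,0],0],[94,[-0.39,-0.7,0],0],[94,[-0.39,-0.7,0],0],[94,[-0.39,-0.7,0],0],[94,[-0.39,-0.7,0],0],[94,[-0.39,-0.8,0],0],[94,[-0.39,-0.8,0],0]]'
python3 - <<'E'
from h import *
print(ray('side',[[170,180],[115,275],[80,265]],100)[:,:2].round(), ray('side',[[345,240],[340,320],[445,240]],100)[:,:2].round())
E
```

```text
clock: 2.65
eef_pos: [525.1, -29.3, 280.6]
eef_rot: [3.142, 0.0, -3.027]
wrist_force: [0.1, 0.1, 0.5]
finger_gap: 93.7
finger_force: 0.0
[[719.  57.]
 [719. 366.]
 [787. 349.]] [[336. 240.]
 [363. 420.]
 [154. 222.]]
```

```bash
cat > w.py <<'E'
from h import *
import sys
C=cam('wrist');im=camera('wrist');save(im,sys.argv[1])
s=read_state();print(s['eef_pos'].round(1),s['eef_rot'].round(3),C[2][:3,3].round())
for q,z in [('hammer_balance',15),('outline_balance',4)]:
    for r in regions_of('wrist',q)[:1]:
        w=ray('wrist',np.argwhere(r['pixels'])[:,::-1],z,C)[:,:2]
        print(q,round(r['conf'],2),np.round(r['rect']),cv2.minAreaRect(w.astype(np.float32)))
E
python3 w.py w1.png
```

```text
[527.2 -33.7 279.7] [-3.14  -0.    -3.029] [443. -39. 460.]
hammer_balance 0.73 [263. 104.  64. 200.] ((456.57574462890625, -28.18798828125), (264.1405944824219, 91.09705352783203), 6.595377445220947)
outline_balance 0.8 [415. 163. 194.  97.] ((506.1448059082031, 214.71762084960938), (128.6644744873047, 298.39788818359375), 3.2773630619049072)
```

View pics/w1.png

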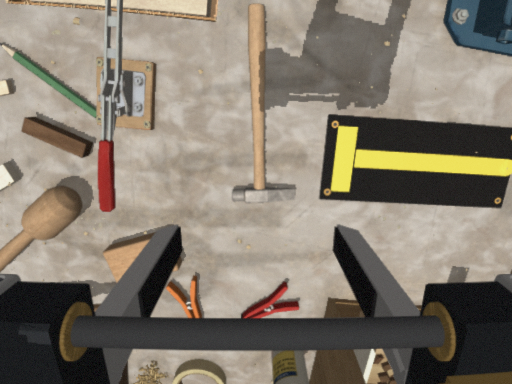

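The wrist view shows the hammer head centred near (264,193), with the handle running up to (257,8). The outline's head is centred near (343,159), with its handle running right towards (512,168).

Run:
```python
from h import *
C=cam('wrist')
im=cv2.imread('pics/w1.png');hsv=cv2.cvtColor(im,cv2.COLOR_BGR2HSV)
m=cv2.inRange(hsv,(20,150,120),(35,255,255)); m[:110]=0;m[210:]=0;m[:,:322]=0
# drop small mat-corner rivets
n,l,st,_=cv2.connectedComponentsWithStats(m);k=1+st[1:,4].argmax()
P=np.argwhere(l==k)[:,::-1]; w=ray('wrist',P,4,C)[:,:2]
h=w[P[:,0]<352]; s=w[P[:,0]>362]
f=np.polyfit(s[:,1],s[:,0],1); ang=np.arctan(f[0])
hr=cv2.minAreaRect(h.astype(np.float32)); hc=np.array(hr[0]); print('outline head',hr,'axis deg',np.degrees(np.arctan2(1,f[0])))
d=np.array([f[0],1])/np.hypot(f[0],1)
x0=np.polyval(f,hc[1]); print('axis x at head',x0,'bal',(np.array([x0,hc[1]])+44*d).round(1))
# hammer: handle columns by row
m=cv2.inRange(hsv,(8,60,90),(25,255,255)); m[:,:240]=0;m[:,275:]=0
rows=[]
for r in range(10,180,5):
    c=np.flatnonzero(m[r]); 
    if len(c)>8: rows.append([np.median(c),r])
w=ray('wrist',rows,15,C)[:,:2]; f=np.polyfit(w[:,0],w[:,1],1); f=np.polyfit(w[abs(w[:,1]-np.polyval(f,w[:,0]))<3].T[0],w[abs(w[:,1]-np.polyval(f,w[:,0]))<3].T[1],1)
hd=ray('wrist',[[264,193],[264,184],[264,202],[257,4]],17,C)[:,:2]; print('head c,rear,front,end',hd.round(1),'hammer deg',np.degrees(np.arctan(f[0])),'y at head',np.polyval(f,hd[0,0]))
```

```text
outline head ((513.9742431640625, 96.21440124511719), (96.48975372314453, 28.91098403930664), 4.140141487121582) axis deg 93.33697628986462
axis x at head 510.39908941999164 bal [507.8 140.1]
head c,rear,front,end [[573.9 -13.5]
 [560.4 -15.1]
 [587.6 -11.8]
 [327.5 -51.4]] hammer deg 7.600630543131735 y at head -20.461657556623507
```

```bash
python3 -m jog '[[94,[-0.1,0.17,0.5],-0.004],[94,[0,0,0.7],0],[94,[0,0,0.7],0],[94,[0,0,0.7],0],[94,[0,0,0.7],0],[94,[0,0,0.7],0],[94,[0,0,0.4],0],[94,[0,0,0],0],[94,[0,0,0],0]]'
python3 w.py w2.png
```

```text
clock: 3.7
eef_pos: [528.6, -18.0, 61.4]
eef_rot: [-3.142, 0.001, -3.014]
wrist_force: [0.7, -0.1, -0.2]
finger_gap: 94.1
finger_force: 0.0
[529.  -18.2  62. ] [-3.141e+00  2.000e-03 -3.014e+00] [446. -28. 241.]
hammer_balance 0.77 [255. 143. 115. 285.] ((489.7275390625, -12.76760482788086), (91.07524108886719, 207.36981201171875), 88.77531433105469)
outline_balance 0.95 [436. 201. 153. 157.] ((510.67022705078125, 138.58258056640625), (128.22833251953125, 146.2100067138672), 4.026168346405029)
```

View pics/w2.png

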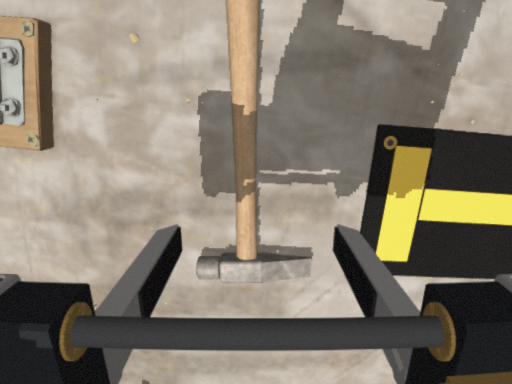

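From close up, the handle is centred at (244,215) and meets the head at about (247,255). The head spans columns 197–311 around row 268.

Run:
```python
from h import *
C=cam('wrist')
print(ray('wrist',[[243,50],[245,150],[247,250]],15,C)[:,:2].round(1))
print('head rear@0, top front/rear ',ray('wrist',[[247,262]],9,C)[:,:2].round(1),ray('wrist',[[247,282],[247,260],[197,268],[311,268]],18,C)[:,:2].round(1))
K,d,T=C
for p in ([529,-18,62],[531,-25,10],[531,-25,4]):
    q=np.linalg.inv(T)@np.r_[p,1]; print(cv2.projectPoints(q[:3],np.zeros(3),np.zeros(3),K,d)[0].ravel().round())
```

```text
[[417.8 -42.1]
 [484.2 -32.8]
 [562.6 -22. ]]
head rear@0, top front/rear  [[576.6 -20.5]] [[589.6 -18.7]
 [569.8 -21.1]
 [582.1 -59.7]
 [570.5  30.3]]
[258. 237.]
[248. 210.]
[248. 207.]
```

```bash
python3 -m jog '[[94,[-0.1,-0.16,0],0],[94,[0,0,0.3],-0.003],[94,[0,0,0.3],0],[94,[0,0,0.3],0],[94,[0,0,0.22],0],[94,[0,0,0],0],[0,[0,0,0],0],[0,[0,0,0],0],[0,[0,0,0],0],[0,[0,0,0],0],[0,[0,0,0],0],[0,[0,0,0],0],[0,[0,0,0],0],[0,[0,0,0],0]]' 35
```

```text
clock: 5.25
eef_pos: [534.4, -25.9, 4.4]
eef_rot: [-3.142, -0.0, -3.005]
wrist_force: [0.8, -0.3, -0.5]
finger_gap: 33.4
finger_force: 0.0
```

```bash
python3 -m jog '[[0,[0,0,0],0],[0,[0,0,0],0],[0,[0,0,0],0],[0,[0,0,0],0],[0,[0,0,0],0],[0,[0,0,0],0]]' 45 && python3 -m jog '[[0,[0,0,-0.2],0],[0,[0,0,-0.3],0],[0,[0,0,-0.4],0],[0,[0,0,-0.4],0],[0,[0,0,-0.4],0],[0,[0,0,-0.3],0],[0,[0,0,0],0],[0,[0,0,0],0],[0,[0,0,0],0],[0,[0,0,0],0],[0,[0,0,0],0]]' 45; python3 w.py w3.png
```

```text
clock: 5.85
eef_pos: [534.4, -25.9, 4.4]
eef_rot: [-3.142, -0.0, -3.005]
wrist_force: [-0.7, -0.7, -0.4]
finger_gap: 19.3
finger_force: 45.0
clock: 6.95
eef_pos: [534.2, -25.9, 103.9]
eef_rot: [3.141, -0.001, -3.005]
wrist_force: [-0.5, 0.1, -3.3]
finger_gap: 19.5
finger_force: 45.0
[534.2 -25.9 104. ] [ 3.141e+00 -1.000e-03 -3.005e+00] [452. -37. 283.]
hammer_balance 0.61 [257. 159.  43. 317.] ((520.9010009765625, -27.59075164794922), (284.9737854003906, 42.455711364746094), 7.831428050994873)
```

View pics/w3.png

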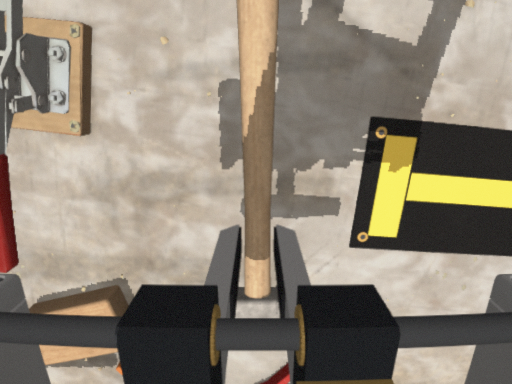

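Run:
```python
from h import *
im=camera('side');save(im[100:260,180:393][:, :],'tmp.png')
cv2.imwrite('pics/side2.png',cv2.resize(im[100:250,190:390,::-1],(800,600),interpolation=cv2.INTER_CUBIC))
C=cam('wrist');K,d,T=C
# predicted rear-face row if level, balance directly at the grasp
s=read_state();u=np.array([np.cos(np.radians(7.8)),np.sin(np.radians(7.8)),0])
for off in (-5,0,5,10):
    p=s['eef_pos']+u*(34+off)+[0,0,13]; q=np.linalg.inv(T)@np.r_[p,1]; print(off,cv2.projectPoints(q[:3],np.zeros(3),np.zeros(3),K,d)[0].ravel().round())
K,d,T=cam('side')
for t in (-200,-100,-30,30):
    p=s['eef_pos']+u*t+[0,0,4.5]; q=np.linalg.inv(T)@np.r_[p,1]; uv=cv2.projectPoints(q[:3],np.zeros(3),np.zeros(3),K,d)[0].ravel(); print('side crop',t,((uv-[190,100])*4).round())
print(s['moment'])
```

```text
-5 [257. 290.]
0 [257. 297.]
5 [257. 304.]
10 [257. 311.]
side crop -200 [567. 249.]
side crop -100 [408. 252.]
side crop -30 [296. 254.]
side crop 30 [199. 256.]
[ 0.01263878  0.02308329 -0.02658944]
```

View pics/side2.png

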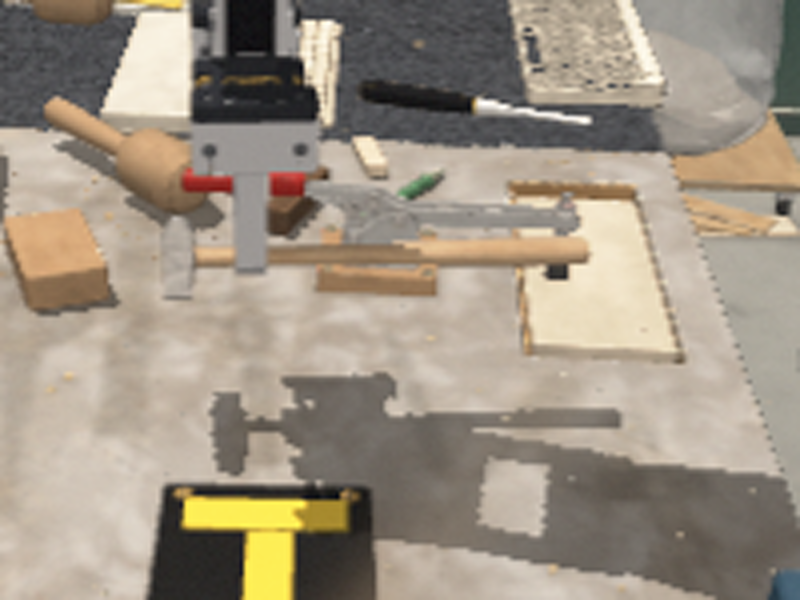

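The hammer hangs level: its handle lies on the predicted line, at crop row ~250. It is gripped within ~3 mm of the balance point. Now refining the outline pose from w2 and w3.

Run:
```python
from h import *
C=cam('wrist')
def T2(pos,rot):
    c=calibration('wrist');W=np.eye(4);W[:3,:3]=R.from_euler('xyz',rot).as_matrix();W[:3,3]=pos
    return (np.array(c['mtx']),np.array(c['distortion']),W@np.array(c['hand_eye']))
for fn,C,x1,x2,y in [('w2.png',T2([529,-18.2,62],[-3.141,.002,-3.014]),410,432,(120,280)),('w3.png',C,398,420,(115,250))]:
    hsv=cv2.cvtColor(cv2.imread('pics/'+fn),cv2.COLOR_BGR2HSV)
    m=cv2.inRange(hsv,(20,170,100),(35,255,255));m[:y[0]]=0;m[y[1]:]=0;m[:,:340]=0
    m=cv2.morphologyEx(m,cv2.MORPH_OPEN,np.ones((3,3)));l=cv2.connectedComponentsWithStats(m);k=1+l[2][1:,4].argmax()
    P=np.argwhere(l[1]==k)[:,::-1];w=ray('wrist',P,4,C)[:,:2]
    for a in [w]:
        t=np.radians(3.4);e=np.array([-np.sin(t),np.cos(t)]);n=np.array([np.cos(t),np.sin(t)])
        Y=a@e;X=a@n;y0=Y.min();hd=Y<y0+22;st=Y>y0+38
        f=np.polyfit(a[st][:,1],a[st][:,0],1)
        hx=(X[hd].min()+X[hd].max())/2; hy=np.median(Y[hd&(Y<y0+25)])
        print(fn,'head x-extent',np.ptp(X[hd]),'y0',y0,'head end of bar',Y[(abs(X-hx)>25)].max(),'mid x',hx,'stem X',np.median(X[st]),'slope',np.degrees(np.arctan(f[0])))
        yc=(y0+Y[(abs(X-hx)>25)].max())/2
        print('head',hx*n+yc*e,'bal',hx*n+(yc+44)*e, 'stem-based bal',np.median(X[st])*n+(yc+44)*e)
```

```text
Traceback (most recent call last):
TypeError: expected non-empty vector for x
```

Run:
```python
from h import *
def T2(pos,rot):
    c=calibration('wrist');W=np.eye(4);W[:3,:3]=R.from_euler('xyz',rot).as_matrix();W[:3,3]=pos
    return (np.array(c['mtx']),np.array(c['distortion']),W@np.array(c['hand_eye']))
for fn,C in [('w1.png',T2([527.2,-33.7,279.7],[-3.14,0,-3.029])),('w2.png',T2([529,-18.2,62],[-3.141,.002,-3.014])),('w3.png',T2([534.2,-25.9,104],[3.141,-.001,-3.005]))]:
    hsv=cv2.cvtColor(cv2.imread('pics/'+fn),cv2.COLOR_BGR2HSV)
    m=cv2.inRange(hsv,(20,150,80),(35,255,255));m[:110]=0;m[280:]=0;m[:,:330]=0
    l=cv2.connectedComponentsWithStats(m)
    for k in 1+np.argsort(-l[2][1:,4])[:2]:
        w=ray('wrist',np.argwhere(l[1]==k)[:,::-1],4,C)[:,:2]; r=cv2.minAreaRect(w.astype(np.float32)); print(fn,len(w),np.round(r[0],1),np.round(r[1],1),round(r[2],1))
```

```text
w1.png 4084 [502.4 215.2] [ 96.2 281.1] 6.5
w2.png 6836 [511.9 139.6] [ 97.4 114.4] 3.9
w3.png 4221 [510.5 152.5] [ 96.9 140.1] 3.7
w3.png 20 [538.8  96.4] [4.3 8.3] 22.6
```

```bash
python3 -m jog '[[0,[0,0,0],0.01],[0,[0,0,0],0.02],[0,[0,0,0],0.03],[0,[0,0,0],0.035],[0,[0,0,0],0.035],[0,[0,0,0],0.035],[0,[0,0,0],0.035],[0,[0,0,0],0.035],[0,[0,0,0],0.035],[0,[0,0,0],0.035],[0,[0,0,0],0.035],[0,[0,0,0],0.035],[0,[0,0,0],0.035],[0,[0,0,0],0.035],[0,[0,0,0],0.03],[0,[0,0,0],0.03],[0,[0,0,0],0.018],[0,[0,0,0],0],[0,[0,0,0],0]]' && python3 -m jog '[[0,[0.1,-0.01,0],0],[0,[0.2,-0.015,0],0],[0,[0.3,-0.02,0],0],[0,[0.4,-0.03,0],0],[0,[0.4,-0.03,0],0],[0,[0.4,-0.03,0],0],[0,[0.4,-0.03,0],0],[0,[0.4,-0.03,0],0],[0,[0.3,-0.02,0],0],[0,[0.2,-0.02,0],0],[0,[0.15,-0.01,0],0],[0,[0.05,0,0],0],[0,[0,0,0],0],[0,[0,0,0],0]]'; python3 w.py w4.png
```

```text
clock: 9.05
eef_pos: [534.4, -25.9, 104.4]
eef_rot: [-3.142, -0.0, 1.637]
wrist_force: [-0.3, 0.4, -2.5]
finger_gap: 19.2
finger_force: 45.0
clock: 10.45
eef_pos: [511.6, 137.5, 104.4]
eef_rot: [-3.142, 0.0, 1.635]
wrist_force: [-0.1, 0.3, -2.1]
finger_gap: 19.6
finger_force: 45.0
[511.6 137.5 104.4] [-3.142  0.     1.635] [507. 221. 284.]
hammer_balance 0.86 [259. 159.  44. 318.] ((512.1334228515625, 151.9033203125), (43.51429748535156, 285.3641052246094), 3.6211581230163574)
outline_balance 0.61 [258. 132. 161. 263.] ((508.3247375488281, 182.86880493164062), (126.93572235107422, 230.32174682617188), 3.649836301803589)
```

View pics/w4.png

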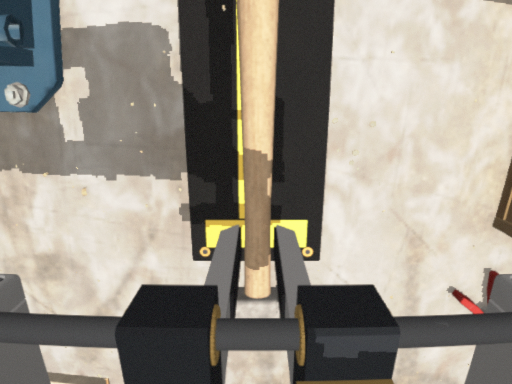

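The hammer is over the outline and parallel to it (both at 3.6°). Lowering it to touch the mat at TCP z ≈ 8.4.

```bash
python3 -m jog '[[0,[0,0,0.2],0],[0,[0,0,0.3],0],[0,[0,0,0.3],0],[0,[0,0,0.3],0],[0,[0,0,0.3],0],[0,[0,0,0.2],0],[0,[0,0,0.1],0],[0,[0,0,0.1],0],[0,[0,0,0.06],0],[0,[0,0,0.03],0],[0,[0,0,0.02],0],[0,[0,0,0],0],[0,[0,0,0],0]]'
python3 - <<'E'
from h import *
im=camera('side');cv2.imwrite('pics/side3.png',cv2.resize(im[180:330,180:380,::-1],(800,600),interpolation=cv2.INTER_CUBIC))
E
```

```text
clock: 11.9
eef_pos: [511.6, 138.0, 9.2]
eef_rot: [3.141, -0.0, 1.635]
wrist_force: [-0.3, -1.2, -2.4]
finger_gap: 19.3
finger_force: 45.0
```

View pics/side3.png

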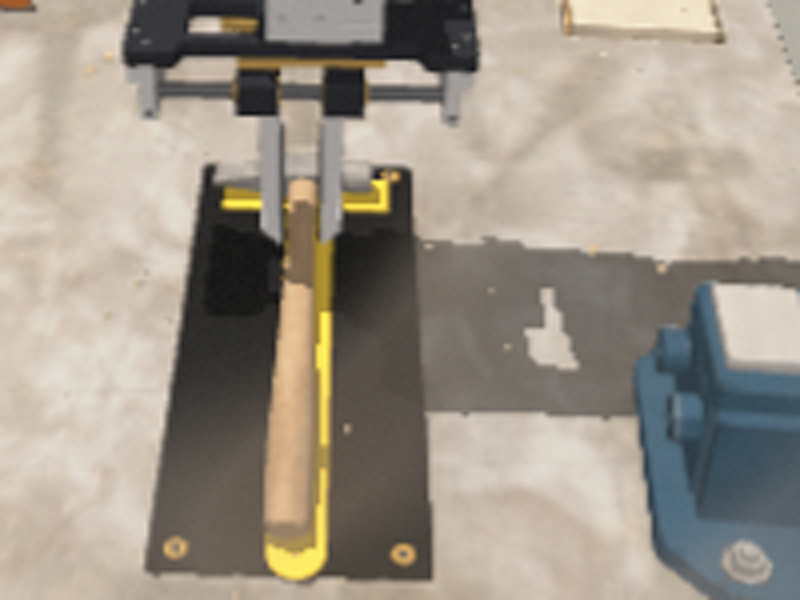

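The hammer lies slightly left (+x) of the outline and about a centimetre towards -y. Quantifying that before release.

Run:
```python
from h import *
q=lambda a:[[180+x/4,180+y/4] for x,y in a]
f=lambda a,z:ray('side',q(a),z)[:,:2].round(1).tolist()
print('handle end bottom centre',f([(288,545)],5),'top',f([(288,526)],21))
print('handle axis near head',f([(301,185)],21),'mid',f([(295,370)],21))
print('outline end',f([(295,579)],4),'stem right edge',f([(329,400),(323,540)],4),'head corners L,R front; R rear',f([(222,208),(390,208),(388,181)],4))
print('head top L R',f([(218,165),(372,165)],23),'bottom edge',f([(218,188),(372,190)],6))
```

```text
handle end bottom centre [[496.4, 350.2]] top [[496.1, 353.1]]
handle axis near head [[512.9, 112.7]] mid [[502.1, 259.7]]
outline end [[491.7, 366.8]] stem right edge [[485.1, 261.3], [481.4, 345.2]] head corners L,R front; R rear [[558.5, 116.8], [461.5, 107.4], [463.7, 81.8]]
head top L R [[562.5, 101.0], [473.2, 92.3]] bottom edge [[563.0, 100.8], [472.7, 94.0]]
```

```bash
python3 -m jog '[[0,[0,0,-0.1],0],[0,[0.08,-0.05,0],0],[0,[0.08,-0.05,0],0],[0,[0,0,0],0],[0,[0,0,0.07],0],[0,[0,0,0.04],0],[0,[0,0,0],0],[0,[0,0,0],0],[0,[0,0,0],0]]'
python3 - <<'E'
from h import *
im=camera('side');cv2.imwrite('pics/side4.png',cv2.resize(im[180:330,180:380,::-1],(800,600),interpolation=cv2.INTER_CUBIC))
E
```

```text
clock: 12.85
eef_pos: [506.0, 145.6, 8.4]
eef_rot: [-3.141, -0.0, 1.635]
wrist_force: [-1.9, -0.9, 2.6]
finger_gap: 19.5
finger_force: 45.0
```

View pics/side4.png

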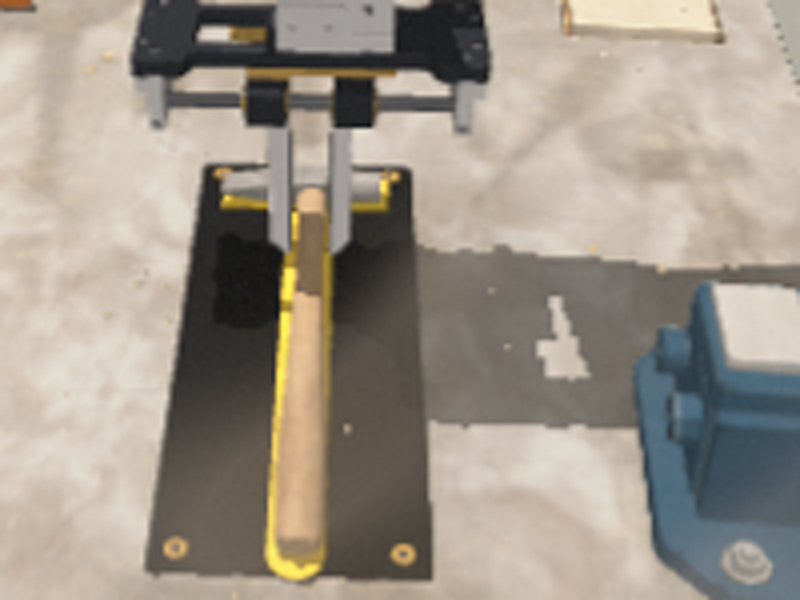

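The hammer now sits on the outline within about 3 mm and the force shows contact. Releasing and backing off straight up.

```bash
python3 -m jog '[[60,[0,0,0],0],[60,[0,0,0],0],[60,[0,0,0],0],[60,[0,0,0],0],[60,[0,0,0],0],[60,[0,0,0],0],[60,[0,0,0],0],[60,[0,0,-0.2],0],[60,[0,0,-0.3],0],[60,[0,0,-0.5],0],[60,[0,0,-0.6],0],[60,[0,0,-0.6],0],[60,[0,0,-0.6],0],[60,[0,0,-0.6],0],[60,[0,0,-0.3],0],[60,[0,0,0],0],[60,[0,0,0],0],[60,[0,0,0],0]]'; python3 w.py w5.png
```

```text
clock: 14.7
eef_pos: [505.5, 145.5, 192.4]
eef_rot: [-3.14, 0.0, 1.635]
wrist_force: [0.1, -0.3, -0.6]
finger_gap: 60.0
finger_force: 0.0
[505.6 145.5 192.4] [-3.14   0.     1.635] [501. 229. 372.]
hammer_balance 0.71 [263. 110.  79. 220.] ((511.39508056640625, 208.360107421875), (90.89014434814453, 237.18548583984375), 1.9785329103469849)
outline_balance 0.8 [262. 118. 122. 236.] ((507.36578369140625, 199.01406860351562), (125.72333526611328, 262.8511657714844), 3.557215452194214)
```

View pics/w5.png

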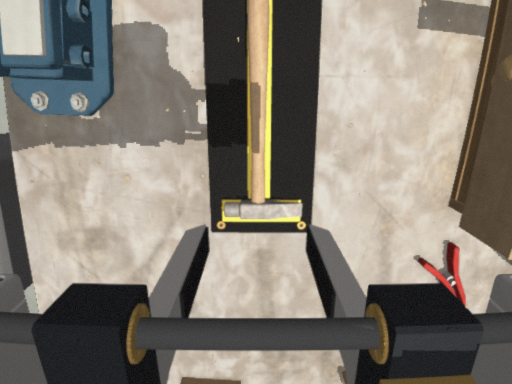

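The hammer lies inside the yellow outline, head on head at (262,210), and the gripper is clear. Handing in.

```bash
python3 -c "
from cell import *
print(sign_off())"
```

```text
the job is handed in; nothing more can be done
None
```

The hammer is back on its yellow outline, head on head and within about 3 mm by camera. It was lifted level, set down and released, and the job was handed in at about 15 s; the sign-off call gave no verdict.

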